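# Fit the hammer rotor on the spice mill's keyed shaft

## Robot

A 6-joint arm with a two-finger parallel gripper is mounted at the origin on the work surface. World frame = base frame: x ahead of the robot, y to its left, z up, the work surface at z = 0. Lengths are in m, angles in degrees, forces in N, time in s.
With the tool pointing down it reaches from about 0.3 to 0.95 m from the base axis. Payload 3.1 kg.
Tool frame: the origin (TCP) lies at the very end of the fingers, on their centre line; the grasp point (between the pads) lies 19 mm behind it; x points along the fingers, y is the direction in which the jaws open and shut, and the axes are right-handed (so a half turn about x gives the same grasp; the last joint's range is limited). The gripper opens to 85 mm and grips with 20 to 120 N. Pads are 22 mm wide; open, the fingers measure 114 mm over their backs; the gripper's body (76 mm by 85 mm) begins 54 mm behind the grasp point. The pads swing forward as they close: fully open they stand 13 mm farther back than shut.
Start: joints at [-80.197, 17.653, 93.61, -0, 68.738, -3.994], TCP at [0.149, -0.607, 0.231] pointing down, gripper open.
Joint ranges: [-175.34, 175.34], [-45.06, 112.39], [2.9, 150.54], [-68.45, 248.45], [3.09, 151.38], [-168.51, 168.51]. Speed limits (degrees/s): [159.86, 159.86, 180, 180, 180, 180].

## Interface

Orientations are given as [roll, pitch, yaw] about the fixed x, y, z axes, in that order (R = Rz(yaw) Ry(pitch) Rx(roll)).
In Python, from station import observe, get_image, camera_model, job_done gives the robot as it stands.
- The arm moves only by the tool send_rows, never from a script. Its argument "targets" is a list of rows, each a list of 7 numbers: the opening, from -1 (shut) to 1 (fully open), then the shift along the tool's x, y, z in mm, then the turn, a rotation vector about the tool's x, y, z in rad. In form: [[grip, x, y, z, ax, ay, az], ...]. A call has 1 to 5 rows; each row is the pose to reach, as a shift and turn from the pose measured when the call began, along the tool's axes at that moment; what a row does not reach only later rows make up. A row lasts 1/10 s, in which the tool goes at most 50 mm and 8.59 degrees, less where a joint would pass 70% of its speed; a pose out of reach is approached as far as the arm can. A call with a gripper value outside its range is refused whole. The fingers move at their own pace and stop on an object; "newtons" is the grip in N (left out, the last holds). Time passes only in rows, so rows that repeat a pose let the fingers close. It gives the time, the measured TCP pose, the force and the opening at its end, in the units of the state.
- observe(): the state, without advancing time (a new reading comes with each control period).
- get_image(name): name is "scene" or "top"; returns the picture (420x560x3 uint8, red, green, blue); there is no depth.
- camera_model(name): a dict with "vfov" (degrees; the focal length in pixels is half the picture's height over the tangent of half this angle, whatever the lens; pixels are square), "cx", "cy" (the principal point, pixels), "k1" (the pictures are not rectified: a ray, as slopes to the right and down, at radius r is drawn at 1 + k1 r^2 times it, then the intrinsics apply), "T" (4x4, takes a point from camera to world coordinates). Camera axes: x right, y down, z forward; pixel columns grow to the right and rows downward; lengths in m; the calibration is good to about 2 mm. A picture is of the moment at which its call begins. camera_model takes no time and is no camera call.
- job_done(): hands the job in, once; it reports no verdict.
The state is a dict: "time_s": time; "joint_pos": joint angles; "joint_vel": joint speeds; "joint_torque": joint torques, N m; "tool_pos": TCP position; "eef_rot": TCP orientation; "force": force on the tool from outside, world axes, zero at the start; "moment": the same for the moment, N m; "gripper_width": finger opening in m.
Only numpy, scipy, OpenCV 4.12 (cv2) and the standard library are available. Lean on these libraries where they do the work, as an engineer would, in place of code of your own. Each camera call takes 0.05 s, during which the arm holds its last target. There are 200 camera calls.

## Task

Fit the spice mill's rotor back on its drive shaft: slip it slowly over the shaft arms-down, turn it under light pressure until its keyway drops over the key, and leave it sitting fully home and level, let go of. Never force or bump it: pressing with about a kilogram is plenty. Leave the mill's lid, the jar, the bottle and the scoop alone.

Things in the scene. Friction and masses are not known exactly. Their poses are not given: they have to be found in the camera images.
- rotor_mid (a point): The loose rotor, bare metal, about 450 g: a round upright hub 44 mm in diameter, 50 mm tall, with four flat arms at its foot, 10 mm high and reaching 63 mm from the axis. This point: on the axis half-way up, 25 mm above the underside; z up, keyway along -x. It starts arms-down on a wooden board 14 mm thick; the hub can be gripped from above at any yaw, over the arms.
- rotor_bore (a point): Centre of the bore at the top of the rotor's hub, 50 mm above its underside; axes as rotor_mid. The round bore, 20.5 mm in diameter, runs right through the hub, with one keyway along its full length: 8.5 mm wide, reaching 16 mm from the axis, on the -x side.
- mill: The spice mill, lid off, fixed to the table: a steel drum 190 mm in diameter, its chamber floor 90 mm above the table, ringed by a rim 12 mm high whose inside is 83 mm from the axis. Origin on the drum's axis at table height, z up; the black switch panel is on its -x side (front).
- shaft_foot (a point): Centre of the shoulder (36 mm disc) at the foot of the upright drive shaft on the drum's axis, 96 mm above the table; axes as the mill's. The rotor's underside rests here when fully home. A key stands on the shoulder against the shaft: 6 mm wide, reaching 14 mm from the axis and 14 mm up. The rotor rests on the key's top until its keyway is over it.
- shaft_top (a point): Top of the upright shaft, 56 mm above the shoulder; axes as the mill's. The shaft is 18 mm in diameter, its last 8 mm tapered to 9 mm. It is locked and does not turn. The key points towards the mill's front (-x) but may be up to 40 degrees (0.7 rad) to either side of that; this angle is not measured.
- jar: Bystander: a closed jar 72 mm across, 105 mm tall. Origin at its underside's centre.
- bottle: Bystander: a closed bottle 60 mm across, 170 mm tall. Origin at its underside's centre.
- lid: Bystander: the mill's domed steel lid lying on the table, 176 mm across, 62 mm tall with its knob. Origin at its underside's centre.
- scoop: Bystander: a wooden spoon lying on the table on the left, long axis along its x. Origin under its middle.
Things that resemble listed ones, but are neither listed nor needed, are in the scene too. Of the things that look like the part that bears rotor_mid, the largest one is meant.

How it is judged:
By the outcome, as a careful person would: the job done as asked, in the order asked, and still so for the second after the job is handed in, with the robot touching nothing.
It also fails if it takes over 72 s, if anything falls off the work surface, if the arm or the gripper's body presses on something with over 40 N, if the wrist force passes 120 N, or if a joint passes its speed limit or range.

## Working session

There is one attempt and no reset: what is moved stays moved. The work goes in short steps, Python scripts to look and compute and a tool call to move; the robot and the scene stay as the last step left them, time stands still between calls to the robot, and variables do not carry over. Pictures are saved under pics/ and viewed, on a budget of 10 in all, crops included, one or two more only if the job needs it, and the job is handed in when it is done.

Besides the shell and the picture viewer there is one more tool, called after "Call:" as name([rows], argument=value, ...), one row to a line, values as JSON. send_rows: Moves the arm, as the interface text tells. Its arguments: {"type":"object","properties":{"targets":{"type":"array","items":{"type":"array","items":{"type":"number"}}},"newtons":{"type":"number"}},"required":["targets"]}

```bash
mkdir -p pics; ls
python3 - <<'E'
from station import *
import cv2
for n in ("scene","top"):
    cv2.imwrite(f"pics/{n}0.png",get_image(n)[:,:,::-1]); m=camera_model(n); print(n,m)
print(observe())
E
```

```text
pics
scene {'vfov': 47.55441068851128, 'cx': 283.11882927460323, 'cy': 203.19441900379084, 'k1': -0.026077990807964378, 'T': array([[ 0.22972493,  0.83355321, -0.5024097 ,  1.17234045],
       [ 0.97316438, -0.18966423,  0.13030182, -0.15961649],
       [ 0.01332435, -0.51886081, -0.85475489,  1.06191673],
       [ 0.        ,  0.        ,  0.        ,  1.        ]])}
top {'vfov': 56.76150743805854, 'cx': 271.57439728089093, 'cy': 208.67067885036872, 'k1': 0.012930327617148171, 'T': array([[ 0.01059992, -0.9868214 ,  0.1614657 ,  0.49369744],
       [-0.99970901, -0.00695916,  0.02309705, -0.01326362],
       [-0.021669  , -0.16166354, -0.986608  ,  0.97148858],
       [ 0.        ,  0.        ,  0.        ,  1.        ]])}
{'time_s': 0.1, 'joint_pos': array([-8.01971893e+01,  1.77002977e+01,  9.36793243e+01,  1.30091258e-04,
        6.87405875e+01, -3.99374284e+00]), 'joint_vel': array([ 0.03234678, -0.13914619, -0.17305603,  0.06535007,  0.02720741,
       -0.0174921 ]), 'joint_torque': array([-7.58144342e-04, -4.16407371e+01, -2.77644807e+01, -9.45312377e-05,
        4.00643665e-03,  1.78433754e-05]), 'tool_pos': array([ 0.14889303, -0.6062479 ,  0.23017758]), 'eef_rot': array([-94.05148169,  89.87979039,  99.74502457]), 'force': array([-0.59935267, -0.91681789, -0.74791492]), 'moment': array([-0.01298185,  0.04128138, -0.00064268]), 'gripper_width': 0.08557894054841787}
```

View pics/scene0.png

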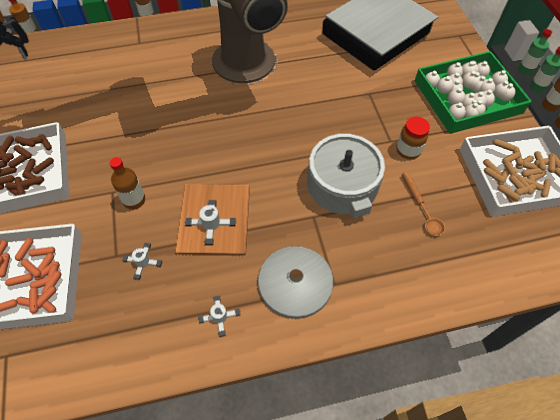

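View pics/top0.png

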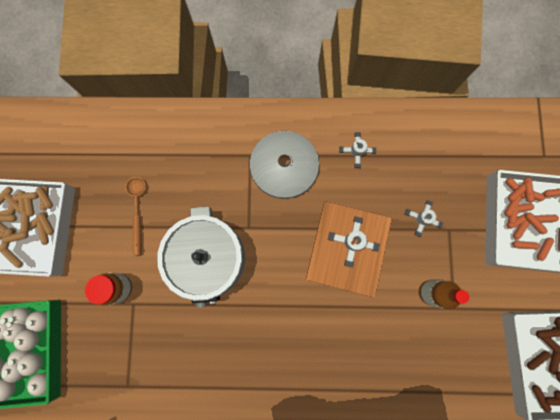

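Rotor on the board: about (209,218) scene, (355,241) top. The mill shaft is at about (347,157) scene, (200,257) top. The two smaller rotors off the board are decoys. I'll zoom in on both.

```bash
cat > h.py <<'E'
import numpy as np, cv2
from station import *
def ray(n,u,v):
    m=camera_model(n); f=210/np.tan(np.radians(m['vfov']/2))
    d=np.array([(u-m['cx'])/f,(v-m['cy'])/f]); s=d.copy()
    for _ in range(20): s=d/(1+m['k1']*(s@s))
    T=m['T']; r=T[:3,:3]@[s[0],s[1],1]; return T[:3,3],r
def plane(n,u,v,z):
    o,r=ray(n,u,v); return o+r*(z-o[2])/r[2]
def proj(n,p):
    m=camera_model(n); f=210/np.tan(np.radians(m['vfov']/2)); T=m['T']
    c=T[:3,:3].T@(np.asarray(p)-T[:3,3]); s=c[:2]/c[2]; s=s*(1+m['k1']*(s@s))
    return s*f+[m['cx'],m['cy']]
def cross(a,b):
    (o1,r1),(o2,r2)=ray(*a),ray(*b); A=np.c_[r1,-r2]; t=np.linalg.lstsq(A,o2-o1,rcond=None)[0]
    p,q=o1+t[0]*r1,o2+t[1]*r2; return (p+q)/2,np.linalg.norm(p-q)
E
python3 - <<'E'
from h import *
t=cv2.imread("pics/top0.png");s=cv2.imread("pics/scene0.png")
def crop(i,x,y,w=66,h=50,k=6): return cv2.resize(i[y:y+h,x:x+w],(w*k,h*k),interpolation=cv2.INTER_CUBIC)
cv2.imwrite("pics/c1.png",np.vstack([np.hstack([crop(t,322,216),crop(s,176,194)]),np.hstack([crop(t,167,232),crop(s,314,138)])]))
E
```

```text
(no output)
```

View pics/c1.png

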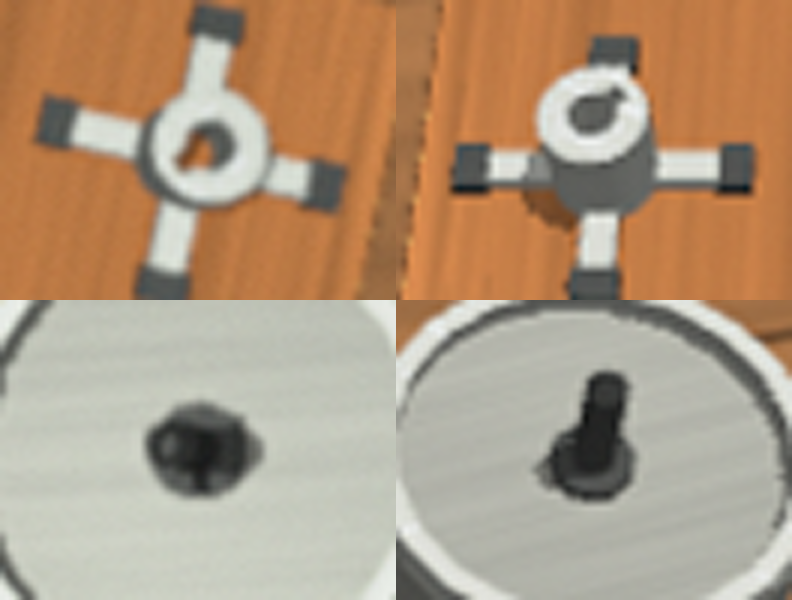

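Close-up: the rotor's keyway points toward lower left in the top view (about +y, −x), midway between two arms. Its bore centre is near (357,240). The mill shaft has a dark tapered top, and the key itself can't be made out. Next I'll measure.

Run:
```python
from h import *
from scipy.optimize import least_squares
def px(x0,y0,X,Y): return x0+(X+.5)/6-.5,y0+(Y+.5)/6-.5
# rotor from hand readings
ht=px(322,216,211,146); hs=px(176,194,592-396,114)
print("hub top", cross(("top",*ht),("scene",*hs)), plane("top",*ht,.064),plane("scene",*hs,.064))
tt=np.array([plane("top",*px(322,216,*p),.024) for p in [(217,18),(57,117),(325,182),(165,280)]])
print("tips top",tt.mean(0),np.linalg.norm(tt-tt.mean(0),axis=1)); a=tt-tt.mean(0); print(np.degrees(np.arctan2(a[:,1],a[:,0])))
ts=np.array([plane("scene",*px(176,194,p[0]-396,p[1]),.024) for p in [(615,50),(471,158),(737,158),(595,279)]])
print("tips scene",ts.mean(0),np.linalg.norm(ts-ts.mean(0),axis=1)); a=ts-ts.mean(0); print(np.degrees(np.arctan2(a[:,1],a[:,0])))
# keyway
for n,c,k in (("top",ht,px(322,216,183,163)),("scene",hs,px(176,194,622-396,92))):
    d=plane(n,*k,.064)-plane(n,*c,.064); print("keyway",np.degrees(np.arctan2(d[1],d[0])),np.linalg.norm(d))
# shaft top
st=px(167,232,168,446-300); ss=px(314,138,608-396,382-300)
print("shaft top",cross(("top",*st),("scene",*ss)),plane("top",*st,.152),plane("scene",*ss,.152))
# rim
for n,c in (("top",(200,258)),("scene",(347,165))):
    im=cv2.imread(f"pics/{n}0.png"); h=cv2.cvtColor(im,cv2.COLOR_BGR2HSV)
    m=((h[...,1]<40)&(h[...,2]>205)).astype(np.uint8); 
    nl,l,s,ce=cv2.connectedComponentsWithStats(m)
    m2=np.zeros_like(m); cv2.circle(m2,c,48,1,-1); m2&=m
    yy,xx=np.nonzero(m2); P=np.array([plane(n,x,y,.102)[:2] for x,y in zip(xx,yy)])
    def f(p): r=np.hypot(*(P-p[:2]).T); return r-p[2]
    r=least_squares(lambda p:f(p),[*plane(n,*c,.102)[:2],.089],loss='soft_l1',f_scale=.003)
    # keep ring band, refit
    for _ in range(6):
        rr=np.hypot(*(P-r.x[:2]).T); Q=P[abs(rr-.089)<.009]
        r=least_squares(lambda p:np.hypot(*(Q-p[:2]).T)-p[2],r.x,loss='soft_l1',f_scale=.003)
    print(n,"rim",r.x,len(Q),len(P))
# panel: dark pixels near drum
```

```text
hub top (array([ 0.57031059, -0.19052764,  0.0623484 ]), np.float64(0.0010013924654486597)) [ 0.57006324 -0.19070105  0.064     ] [ 0.57147114 -0.18999491  0.064     ]
tips top [ 0.57230292 -0.19039197  0.024     ] [0.05467051 0.05510856 0.05494681 0.05399434]
[ -12.53468721   77.07715065 -103.62942141  167.6462508 ]
tips scene [ 0.57036874 -0.18942828  0.024     ] [0.05342507 0.05546554 0.05484155 0.05522113]
[ 166.52135559 -103.76557185   78.10387757  -12.81021324]
keyway 121.4116852785817 0.012812082812440435
keyway 119.31518731823061 0.015334448924802221
shaft top (array([0.52630544, 0.16842865, 0.14585457]), np.float64(0.0005960305845606962)) [0.52600731 0.1667783  0.152     ] [0.53064683 0.16653509 0.152     ]
top rim [0.5273908  0.16903763 0.08822712] 1112 1882
scene rim [0.5272541  0.16878745 0.08838587] 602 602
```

Run:
```python
from h import *
ims=[get_image("top").astype(float) for _ in range(12)]; t=np.mean(ims,0)[:,:,::-1]
ss=np.mean([get_image("scene").astype(float) for _ in range(12)],0)[:,:,::-1]
def crop(i,x,y,w=28,h=28,k=14): return cv2.resize(np.clip((i[y:y+h,x:x+w]-5)*2.6,0,255).astype(np.uint8),(w*k,h*k),interpolation=cv2.INTER_CUBIC)
a=np.hstack([crop(t,186,243),crop(ss,334,144)])
b=cv2.resize(np.clip(t[285:310,175:231]*1.5,0,255).astype(np.uint8),(448,200),interpolation=cv2.INTER_CUBIC)
b=np.hstack([b,np.zeros((200,a.shape[1]-448,3),np.uint8)])
cv2.imwrite("pics/c2.png",np.vstack([a,b]))
for n in("top","scene"): print(n,[proj(n,[.5272,.1687,z]).round(1) for z in(.096,.11,.152)], proj(n,[.5272-.014,.1687,.11]).round(1),proj(n,[.5272-.1,.1687,.05]).round(1))
```

```text
top [array([199.2, 256.4]), array([197.9, 256.2]), array([193.7, 255.3])] [197.6 262.6] [201.5 300.6]
scene [array([346.4, 163.7]), array([347.1, 160.4]), array([349.3, 150. ])] [345.4 156. ] [333.2 144.4]
```

View pics/c2.png

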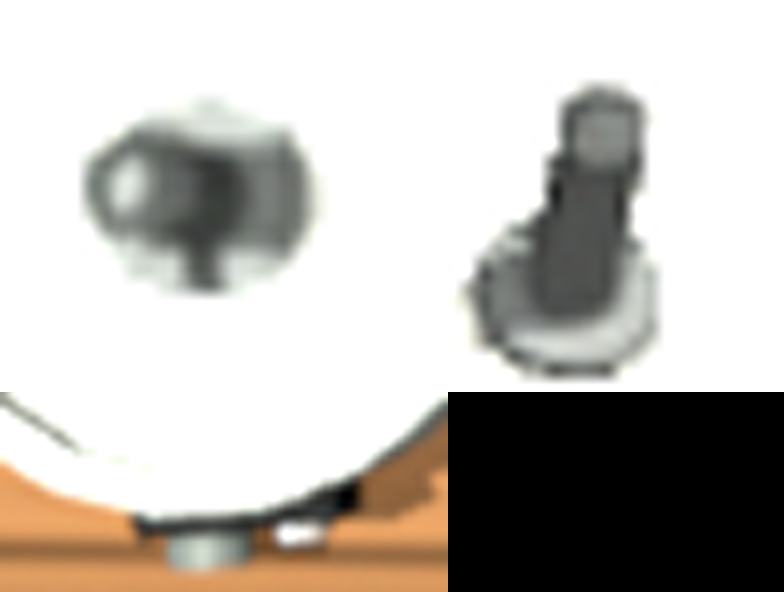

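```bash
cat >> h.py <<'E'
from scipy.spatial.transform import Rotation as Ro
def Rdown(yaw): # yaw of tool y in world, deg; tool x down
    c,s=np.cos(np.radians(yaw)),np.sin(np.radians(yaw)); x=np.array([0,0,-1.]);y=np.array([c,s,0]);return np.c_[x,y,np.cross(x,y)]
def st(): 
    o=observe(); R=Ro.from_euler('xyz',o['eef_rot'],degrees=True).as_matrix(); return o,R
def rel(p,yaw):
    o,R=st(); d=R.T@(np.asarray(p)-o['tool_pos'])*1000; rv=Ro.from_matrix(R.T@Rdown(yaw)).as_rotvec()
    print("t",o['time_s'],"pos",o['tool_pos'].round(4),"yaw_y",np.degrees(np.arctan2(R[1,1],R[0,1])).round(1),"tilt",np.degrees(np.arccos(-R[2,0])).round(2),"j",o['joint_pos'].round(0),"F",o['force'].round(1),"w",o['gripper_width'].round(4))
    print("-> shift mm",d.round(1),"rotvec",rv.round(4)); return d,rv
E
python3 -c "
from h import *
o,R=st(); y=np.degrees(np.arctan2(R[1,1],R[0,1]));rel([.571,-.190,.25],y);rel([.571,-.190,.25],77.2)
for f in range(145,230,10):
  a=np.radians(f); print(f,[proj(n,[.5272+.014*np.cos(a),.1687+.014*np.sin(a),.11]).round(1) for n in ('top','scene')])
"
```

```text
Traceback (most recent call last):
  File "h.py", line 24, in rel
    print("t",o['time_s'],"pos",o['tool_pos'].round(4),"yaw_y",np.degrees(np.arctan2(R[1,1],R[0,1])).round(1),"tilt",np.degrees(np.arccos(-R[2,0])).round(2),"j",o['joint_pos'].round(0),"F",o['force'].round(1),"w",o['gripper_width'].round(4))
                                                                                                                                                                                                                     ^^^^^^^^^^^^^^^^^^^^^^^^
AttributeError: 'float' object has no attribute 'round'
```

```bash
sed -i "s/o\['gripper_width'\].round(4)/round(o['gripper_width'],4)/" h.py
python3 -c "
from h import *
o,R=st(); y=np.degrees(np.arctan2(R[1,1],R[0,1]));rel([.571,-.190,.25],y);rel([.571,-.190,.25],77.2)
for f in range(145,230,10):
  a=np.radians(f); print(f,[proj(n,[.5272+.014*np.cos(a),.1687+.014*np.sin(a),.11]).round(1) for n in ('top','scene')])
"
```

```text
t 1.3 pos [ 0.149  -0.607   0.2313] yaw_y -76.2 tilt 0.0 j [-80.  18.  94.   0.  69.  -4.] F [ 0.4 -0.2  0.3] w 0.0858
-> shift mm [ -18.7 -304.3 -509.2] rotvec [-0.     -0.      0.0001]
t 1.3 pos [ 0.149  -0.607   0.2313] yaw_y -76.2 tilt 0.0 j [-80.  18.  94.   0.  69.  -4.] F [ 0.4 -0.2  0.3] w 0.0858
-> shift mm [ -18.7 -304.3 -509.2] rotvec [-2.6774e+00 -1.0000e-04  0.0000e+00]
145 [array([194. , 261.4]), array([348.8, 156.2])]
155 [array([195. , 261.9]), array([347.9, 155.9])]
165 [array([196. , 262.3]), array([346.9, 155.8])]
175 [array([197.1, 262.5]), array([345.9, 155.9])]
185 [array([198.2, 262.5]), array([345. , 156.1])]
195 [array([199.2, 262.4]), array([344.1, 156.4])]
205 [array([200.3, 262. ]), array([343.3, 156.8])]
215 [array([201.3, 261.4]), array([342.7, 157.3])]
225 [array([202.2, 260.7]), array([342.1, 157.9])]
```

Call:
send_rows([
  [1,-10,-25,-42,0,0,0],
  [1,-19,-50,-84,0,0,0],
  [1,-19,-75,-126,0,0,0],
  [1,-19,-100,-168,0,0,0],
  [1,-19,-125,-210,0,0,0],
])

```text
time_s: 1.8
tool_pos: [0.3243, -0.4342, 0.2507]
eef_rot: [116.2, 89.9, -50.0]
force: [1.0, -0.5, -0.4]
gripper_width: 0.0852
```

Call:
send_rows([
  [1,0,-25,-42,0,0,0],
  [1,0,-50,-84,0,0,0],
  [1,0,-75,-126,0,0,0],
  [1,0,-100,-168,0,0,0],
  [1,0,-125,-210,0,0,0],
])

```text
time_s: 2.3
tool_pos: [0.4998, -0.2613, 0.251]
eef_rot: [121.7, 89.9, -44.5]
force: [-0.1, -0.1, 0.0]
gripper_width: 0.0851
```

```bash
python3 -c "
from h import *
rel([.571,-.190,.12],-76.2)"
```

```text
t 2.3 pos [ 0.4998 -0.2613  0.251 ] yaw_y -76.2 tilt 0.11 j [-32.  10. 101.  -0.  69.  44.] F [-0.1 -0.1  0. ] w 0.0851
-> shift mm [131.  -52.5 -86. ] rotvec [-0.0006 -0.001  -0.0016]
```

Call:
send_rows([
  [1,0,-26,-43,0,0,0],
  [1,20,-52.5,-86,0,0,0],
  [1,65,-52.5,-86,0,0,0],
  [1,105,-52.5,-86,0,-0.001,-0.0016],
  [1,131,-52.5,-86,0,-0.001,-0.0016],
])

```text
time_s: 2.8
tool_pos: [0.5696, -0.1883, 0.1166]
eef_rot: [-35.1, 89.7, 158.8]
force: [-0.2, 0.5, 0.3]
gripper_width: 0.0849
```

```bash
python3 -c "
from h import *
rel([.571,-.190,.030],-76.2)
t=get_image('top');s=get_image('scene')
def crop(i,x,y,w=66,h=60,k=6): return cv2.resize(i[y:y+h,x:x+w,::-1],(w*k,h*k),interpolation=cv2.INTER_CUBIC)
cv2.imwrite('pics/c3.png',np.hstack([crop(t,322,206),crop(s,176,180)]))"
```

```text
t 2.8 pos [ 0.5696 -0.1883  0.1166] yaw_y -76.1 tilt 0.26 j [-22.  23. 102.  -0.  56.  54.] F [-0.2  0.5  0.3] w 0.0849
-> shift mm [86.6  2.2 -1.3] rotvec [0.0013 0.0037 0.0026]
```

View pics/c3.png

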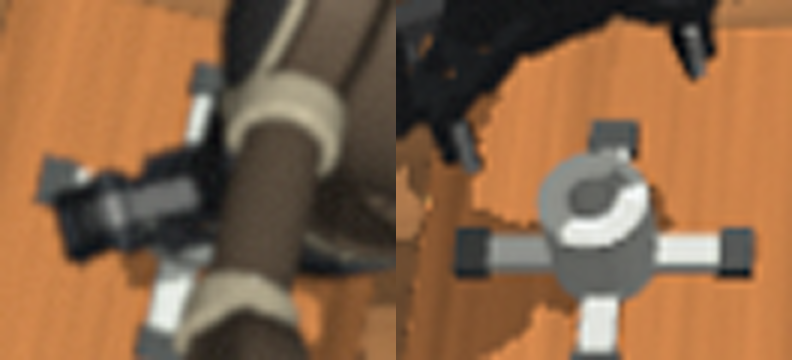

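The open fingers straddle the hub on both sides: tips at about (255,205) and (292,192) in the scene view. Descending and gripping.

Call:
send_rows([
  [1,20,2.2,-1.3,0.001,0.0037,0.0026],
  [1,45,2.2,-1.3,0.001,0.0037,0.0026],
  [1,68,2.2,-1.3,0.001,0.0037,0.0026],
  [1,82,2.2,-1.3,0.001,0.0037,0.0026],
  [1,87,2.2,-1.3,0.001,0.0037,0.0026],
], newtons=30)

```text
time_s: 3.4
tool_pos: [0.568, -0.1897, 0.0277]
eef_rot: [-36.8, 89.6, 156.9]
force: [-0.6, -0.2, -0.4]
gripper_width: 0.0853
```

```bash
python3 -c "
from h import *
rel([.571,-.190,.030],-76.2)"
```

```text
t 3.4 pos [ 0.568  -0.1897  0.0277] yaw_y -76.3 tilt 0.37 j [-23.  30. 103.   0.  47.  54.] F [-0.6 -0.2 -0.4] w 0.0853
-> shift mm [-2.3  1.  -2.8] rotvec [-0.0013  0.0052  0.0039]
```

Call:
send_rows([
  [0.6,-2,1,-2.8,0,0.005,0.004],
  [0.4,-2,1,-2.8,0,0.005,0.004],
  [0.25,-2,1,-2.8,0,0.005,0.004],
  [0.12,-2,1,-2.8,0,0.005,0.004],
  [0.06,-2,1,-2.8,0,0.005,0.004],
])

```text
time_s: 3.9
tool_pos: [0.5716, -0.1903, 0.0304]
eef_rot: [128.5, 89.9, -37.8]
force: [0.0, 0.5, 0.5]
gripper_width: 0.045
```

```bash
python3 -c "
from h import *
rel([.571,-.190,.030],-76.2)"
```

```text
t 3.9 pos [ 0.5716 -0.1903  0.0304] yaw_y -76.3 tilt 0.09 j [-23.  30. 103.  -0.  47.  54.] F [0.  0.5 0.5] w 0.045
-> shift mm [ 0.4 -0.4  0.5] rotvec [-0.0011 -0.0009 -0.0012]
```

Call:
send_rows([
  [-0.1,0,0,0,0,0,0],
  [-1,0,0,0,0,0,0],
  [-1,0,0,0,0,0,0],
  [-1,0,0,0,0,0,0],
], newtons=40)

```text
time_s: 4.3
tool_pos: [0.5718, -0.1906, 0.0307]
eef_rot: [125.8, 89.9, -40.5]
force: [-0.9, -1.0, 2.2]
gripper_width: 0.0435
```

Call:
send_rows([
  [-1,-3,0,0,0,0,0],
  [-1,-10,0,0,0,0,0],
  [-1,-20,0,0,0,0,0],
  [-1,-30,0,0,0,0,0],
])

```text
time_s: 4.7
tool_pos: [0.5712, -0.1901, 0.0609]
eef_rot: [102.6, 90.0, -63.7]
force: [-0.5, 0.9, -4.1]
gripper_width: 0.0435
```

```bash
python3 -c "
from h import *
rel([.571,-.190,.25],-76.2)"
```

```text
t 4.7 pos [ 0.5712 -0.1901  0.0609] yaw_y -76.3 tilt 0.05 j [-23.  27. 103.  -0.  50.  54.] F [-0.5  0.9 -4.1] w 0.0435
-> shift mm [-1.891e+02 -0.000e+00  1.000e-01] rotvec [-0.001  -0.0002 -0.0008]
```

Call:
send_rows([
  [-1,-30,0,0,0,0,0],
  [-1,-70,0,0,0,0,0],
  [-1,-115,0,0,0,0,0],
  [-1,-160,0,0,0,0,0],
  [-1,-189,0,0,0,0,0],
])

```text
time_s: 5.2
tool_pos: [0.5725, -0.1905, 0.2551]
eef_rot: [140.9, 89.6, -25.3]
force: [1.5, -0.8, -4.7]
gripper_width: 0.0434
```

Call:
send_rows([
  [-1,0,-20,-2,-0.1,0,0],
  [-1,0,-55,-6,-0.24,0,0],
  [-1,0,-95,-11,-0.38,0,0],
  [-1,0,-135,-16,-0.52,0,0],
  [-1,0,-175,-21,-0.66,0,0],
])

```text
time_s: 5.7
tool_pos: [0.5506, -0.014, 0.2552]
eef_rot: [106.0, 89.6, -22.2]
force: [-0.2, 0.6, -5.2]
gripper_width: 0.043
```

```bash
python3 -c "
from h import *
rel([.527,.1687,.25],21.4)"
```

```text
t 5.7 pos [ 0.5506 -0.014   0.2552] yaw_y -38.1 tilt 0.44 j [ -6.   8. 103.  -0.  69.  32.] F [-0.2  0.6 -5.2] w 0.043
-> shift mm [   4.5 -131.4 -129.1] rotvec [-1.0392  0.0019 -0.0078]
```

Call:
send_rows([
  [-1,2,-28,-28,-0.14,0,-0.005],
  [-1,4,-60,-58,-0.28,0,-0.007],
  [-1,4,-92,-90,-0.42,0,-0.007],
  [-1,4,-117,-115,-0.56,0,-0.007],
  [-1,4,-130,-128,-0.7,0,-0.007],
])

```text
time_s: 6.2
tool_pos: [0.5263, 0.1701, 0.2512]
eef_rot: [133.7, 89.9, 46.1]
force: [-0.1, -0.6, -5.7]
gripper_width: 0.0435
```

```bash
python3 -c "
from h import *
rel([.527,.1687,.20],21.4)"
```

```text
t 6.2 pos [0.5263 0.1701 0.2512] yaw_y 2.4 tilt 0.08 j [ 13.   9. 102.   0.  69.  11.] F [-0.1 -0.6 -5.7] w 0.0435
-> shift mm [51.2  0.6  1.5] rotvec [-0.3308 -0.0007 -0.0011]
```

Call:
send_rows([
  [-1,10,0.6,1.5,-0.12,0,0],
  [-1,22,0.6,1.5,-0.24,0,0],
  [-1,34,0.6,1.5,-0.33,0,0],
  [-1,44,0.6,1.5,-0.33,0,0],
  [-1,51,0.6,1.5,-0.33,-0.001,-0.001],
])

```text
time_s: 6.7
tool_pos: [0.5263, 0.1686, 0.1997]
eef_rot: [-81.1, 90.0, -149.9]
force: [0.1, -0.4, -3.9]
gripper_width: 0.0437
```

```bash
python3 -c "
from h import *
rel([.527,.1687,.20],21.4)
t=get_image('top');s=get_image('scene')
cv2.imwrite('pics/top4.png',t[:,:,::-1]);cv2.imwrite('pics/scene4.png',s[:,:,::-1])
def crop(i,x,y,w=80,h=100,k=5): return cv2.resize(i[y:y+h,x:x+w,::-1],(w*k,h*k),interpolation=cv2.INTER_CUBIC)
cv2.imwrite('pics/c4.png',np.hstack([crop(t,155,208),crop(s,307,95)]))
for n in('top','scene'): print([proj(n,[.527,.1687,z]).round(1) for z in (.152,.1834,.2334)])"
```

```text
t 6.7 pos [0.5263 0.1686 0.1997] yaw_y 21.2 tilt 0.04 j [ 13.  12. 105.  -0.  63.  -8.] F [ 0.1 -0.4 -3.9] w 0.0437
-> shift mm [-0.3  0.6  0.1] rotvec [-0.0027  0.0001  0.0008]
[array([193.7, 255.4]), array([190.3, 254.8]), array([184.3, 253.6])]
[array([349.3, 149.9]), array([351.1, 141.7]), array([354.1, 127.8])]
```

View pics/c4.png

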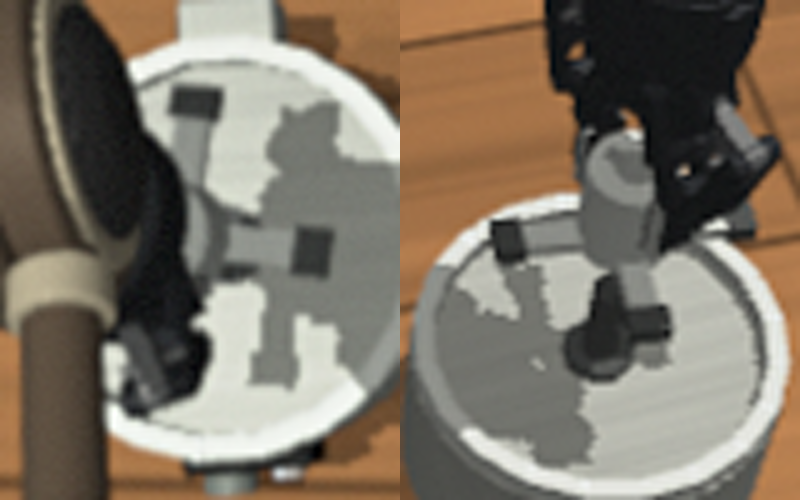

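Scene view: visible arm tips at about (329,143) and (357,159). Top view: the same two at about (217.5,258) and (194,228). I'll derive the held rotor's axis from these.

```bash
python3 -c "
from h import *
def px(x0,y0,X,Y): return x0+(X+.5)/5-.5,y0+(Y+.5)/5-.5
z=.193
A=[plane('top',*px(155,208,197,100),z),plane('scene',*px(307,95,650-400,318),z)]
B=[plane('top',*px(155,208,313,248),z),plane('scene',*px(307,95,509-400,238),z)]
print(A,B)
print('cross',cross(('top',*px(155,208,197,100)),('scene',*px(307,95,250,318))),cross(('top',*px(155,208,313,248)),('scene',*px(307,95,109,238))))
for a,b in zip(A,B):
  # center: square corner, right angle at c with equal arms (a = +x arm, b = -y arm, b is a rotated -90)
  a,b=a[:2],b[:2]; m=(a+b)/2; d=(a-b)/2; c1=m+np.array([-d[1],d[0]]); c2=m-np.array([-d[1],d[0]])
  for c in(c1,c2): print(c.round(4),np.linalg.norm(a-c).round(4),np.degrees(np.arctan2(*(a-c)[::-1])).round(1))
"
```

```text
[array([0.58122063, 0.16140991, 0.193     ]), array([0.58232445, 0.16297888, 0.193     ])] [array([0.52226522, 0.1123898 , 0.193     ]), array([0.52394015, 0.11318661, 0.193     ])]
cross (array([0.58152342, 0.16252435, 0.19184308]), np.float64(0.0016954586690336394)) (array([0.52244293, 0.11324674, 0.19104232]), np.float64(0.0010876492103018885))
[0.5272 0.1664] 0.0542 -5.3
[0.5763 0.1074] 0.0542 84.7
[0.5282 0.1673] 0.0543 -4.5
[0.578  0.1089] 0.0543 85.5
```

Call:
send_rows([
  [-1,5,0.7,-1.2,0,0,0],
  [-1,11,0.7,-1.2,0,0,0],
  [-1,17,0.7,-1.2,0,0,0],
  [-1,22,0.7,-1.2,0,0,0],
  [-1,25,0.7,-1.2,0,0,0],
])

```text
time_s: 7.3
tool_pos: [0.5257, 0.1696, 0.1733]
eef_rot: [-94.0, 89.8, -162.8]
force: [-0.5, -0.1, -4.2]
gripper_width: 0.0435
```

Call:
send_rows([
  [-1,2,0,0,0,0,0],
  [-1,4,0,0,0,0,0],
  [-1,6,0,0,0,0,0],
  [-1,8,0,0,0,0,0],
])

```text
time_s: 7.7
tool_pos: [0.5259, 0.1696, 0.1654]
eef_rot: [-93.8, 89.8, -162.5]
force: [0.4, 0.1, -4.1]
gripper_width: 0.0436
```

```bash
python3 -c "
from h import *
rel([.5265,.170,.16],21.4);print(st()[0]['moment'])"
```

```text
t 7.7 pos [0.5259 0.1696 0.1654] yaw_y 21.3 tilt 0.18 j [ 13.  14. 106.  -0.  60.  -8.] F [ 0.4  0.1 -4.1] w 0.0436
-> shift mm [ 5.4  0.7 -0.1] rotvec [-0.0024 -0.0002  0.0031]
[ 0.00414927 -0.02133014  0.09142403]
```

Call:
send_rows([
  [-1,1,0.3,0,0,0,0.003],
  [-1,2,0.5,0,0,0,0.003],
  [-1,3.2,0.5,0,0,0,0.003],
  [-1,4.5,0.5,0,0,0,0.003],
])

```text
time_s: 8.1
tool_pos: [0.5264, 0.1699, 0.1609]
eef_rot: [136.8, 90.0, 68.1]
force: [0.0, -0.3, -4.4]
gripper_width: 0.0432
```

```bash
python3 -c "
from h import *
rel([.5265,.170,.16],21.4);print(st()[0]['moment'])"
```

```text
t 8.1 pos [0.5264 0.1699 0.1609] yaw_y 21.3 tilt 0.01 j [ 13.  14. 107.   0.  59.  -8.] F [ 0.  -0.3 -4.4] w 0.0432
-> shift mm [ 0.9  0.1 -0.1] rotvec [-0.0024 -0.0002 -0.0002]
[-0.05069076 -0.06830591  0.04826742]
```

Underside is about 0.144 m, at the end of the taper, with no contact. Continuing slowly.

Call:
send_rows([
  [-1,1,0,0,0,0,0],
  [-1,2,0,0,0,0,0],
  [-1,3.2,0,0,0,0,0],
  [-1,4.5,0,0,0,0,0],
])

```text
time_s: 8.5
tool_pos: [0.5266, 0.1696, 0.1564]
eef_rot: [45.0, 90.0, -23.7]
force: [0.3, -0.5, -4.8]
gripper_width: 0.0434
```

```bash
python3 -c "
from h import *
rel([.5265,.170,.15],21.4);print(st()[0]['moment'])"
```

```text
t 8.5 pos [0.5266 0.1696 0.1564] yaw_y 21.3 tilt 0.03 j [ 13.  15. 107.  -0.  58.  -8.] F [ 0.3 -0.5 -4.8] w 0.0434
-> shift mm [ 6.4  0.  -0.4] rotvec [-0.0023  0.0003 -0.0003]
[-0.21863261 -0.10490733  0.0181921 ]
```

Call:
send_rows([
  [-1,1,0,0,0,0,0],
  [-1,2.5,0,0,0,0,0],
  [-1,4,0,0,0,0,0],
  [-1,5.5,0,0,0,0,0],
  [-1,7,0,0,0,0,0],
])

```text
time_s: 9.0
tool_pos: [0.5266, 0.1696, 0.1493]
eef_rot: [37.4, 90.0, -31.4]
force: [0.1, -1.5, -3.8]
gripper_width: 0.0438
```

```bash
python3 -c "
from h import *
rel([.5265,.170,.15],21.4);print(st()[0]['moment'])"
```

```text
t 9.0 pos [0.5266 0.1696 0.1493] yaw_y 21.3 tilt 0.03 j [ 13.  15. 107.  -0.  58.  -8.] F [ 0.1 -1.5 -3.8] w 0.0438
-> shift mm [-0.7  0.  -0.4] rotvec [-0.0022  0.0005 -0.0003]
[-0.21920443 -0.0583133  -0.05689451]
```

Call:
send_rows([
  [-1,1,0,0.5,0,0,0],
  [-1,3,0,0.5,0,0,0],
  [-1,5,0,0.5,0,0,0],
  [-1,7,0,0.5,0,0,0],
  [-1,9,0,0.5,0,0,0],
])

```text
time_s: 9.5
tool_pos: [0.5267, 0.1692, 0.1401]
eef_rot: [36.8, 90.0, -31.9]
force: [0.5, 0.5, -4.8]
gripper_width: 0.0437
```

```bash
python3 -c "
from h import *
rel([.5265,.170,.14],21.4);print(st()[0]['moment'])"
```

```text
t 9.5 pos [0.5267 0.1692 0.1401] yaw_y 21.3 tilt 0.02 j [ 13.  16. 107.  -0.  57.  -8.] F [ 0.5  0.5 -4.8] w 0.0437
-> shift mm [ 0.1  0.1 -0.9] rotvec [-0.0022  0.0003 -0.0002]
[ 0.00427835 -0.07829625  0.00448691]
```

Lateral load is gone. Approaching the key top (expected at TCP about 0.127).

Call:
send_rows([
  [-1,2,0,0,0,0,0],
  [-1,4,0,0,0,0,0],
  [-1,6,0,0,0,0,0],
  [-1,8,0,0,0,0,0],
  [-1,9,0,0,0,0,0],
])

```text
time_s: 10.0
tool_pos: [0.5266, 0.1691, 0.1308]
eef_rot: [-39.7, 90.0, -108.5]
force: [0.2, -1.4, -5.0]
gripper_width: 0.0436
```

Call:
send_rows([
  [-1,0.5,0,0,0,0,0],
  [-1,1,0,0,0,0,0],
  [-1,1.5,0,0,0,0,0],
])

```text
time_s: 10.3
tool_pos: [0.5267, 0.1692, 0.1293]
eef_rot: [-6.0, 90.0, -74.7]
force: [0.5, 0.2, -4.0]
gripper_width: 0.0436
```

Call:
send_rows([
  [-1,0.5,0,0,0,0,0],
  [-1,1,0,0,0,0,0],
  [-1,1.5,0,0,0,0,0],
])

```text
time_s: 10.6
tool_pos: [0.5267, 0.1692, 0.1278]
eef_rot: [7.5, 90.0, -61.2]
force: [-0.2, 0.5, -5.4]
gripper_width: 0.0434
```

Call:
send_rows([
  [-1,0.3,0,0,0,0,0],
  [-1,0.6,0,0,0,0,0],
  [-1,0.9,0,0,0,0,0],
])

```text
time_s: 10.9
tool_pos: [0.5267, 0.1692, 0.1269]
eef_rot: [26.2, 90.0, -42.5]
force: [-0.2, 0.7, -4.7]
gripper_width: 0.0436
```

Call:
send_rows([
  [-1,0.2,0,0,0,0,0],
  [-1,0.4,0,0,0,0,0],
  [-1,0.5,0,0,0,0,0],
])

```text
time_s: 11.2
tool_pos: [0.5267, 0.1692, 0.1267]
eef_rot: [18.7, 90.0, -50.0]
force: [0.3, -0.7, -3.4]
gripper_width: 0.0437
```

Call:
send_rows([
  [-1,0.3,0,0,0,0,0],
  [-1,0.6,0,0,0,0,0],
  [-1,0.6,0,0,0,0,0],
])

```text
time_s: 11.5
tool_pos: [0.5268, 0.1692, 0.1265]
eef_rot: [14.3, 90.0, -54.5]
force: [-1.1, -0.1, -0.2]
gripper_width: 0.0434
```

```bash
python3 -c "
from h import *
rel([.5265,.170,.125],21.4);print(st()[0]['moment'])"
```

```text
t 11.5 pos [0.5268 0.1692 0.1265] yaw_y 21.3 tilt 0.02 j [ 13.  17. 108.  -0.  55.  -8.] F [-1.1 -0.1 -0.2] w 0.0434
-> shift mm [ 1.5  0.  -0.9] rotvec [-0.0022  0.0003 -0.0001]
[-0.10184071  0.43478538 -0.061033  ]
```

Call:
send_rows([
  [-1,0.7,0,0,0.03,0,0],
  [-1,0.7,0,0,0.06,0,0],
  [-1,0.7,0,0,0.09,0,0],
  [-1,0.7,0,0,0.12,0,0],
])

```text
time_s: 11.9
tool_pos: [0.5271, 0.1686, 0.1264]
eef_rot: [6.2, 89.9, -69.5]
force: [-3.2, -3.7, 4.0]
gripper_width: 0.0434
```

Call:
send_rows([
  [-1,0.7,0,0,0.03,0,0],
  [-1,0.7,0,0,0.06,0,0],
  [-1,0.7,0,0,0.09,0,0],
  [-1,0.7,0,0,0.12,0,0],
])

```text
time_s: 12.3
tool_pos: [0.5273, 0.1679, 0.1264]
eef_rot: [11.2, 89.8, -71.5]
force: [-2.3, -3.7, 4.9]
gripper_width: 0.0433
```

```bash
python3 -c "
from h import *
rel([.5267,.1692,.1265],21.4);print(st()[0]['moment'])"
```

```text
t 12.3 pos [0.5273 0.1679 0.1264] yaw_y 7.3 tilt 0.17 j [ 13.  17. 108.  -0.  55.   6.] F [-2.3 -3.7  4.9] w 0.0433
-> shift mm [-0.1 -0.5 -1.4] rotvec [-2.462e-01  3.000e-03 -2.000e-04]
[-0.77064024  0.69518354  0.08855631]
```

Call:
send_rows([
  [-1,0.7,0,0,0.03,0.003,0],
  [-1,0.7,0,0,0.06,0.003,0],
  [-1,0.7,0,0,0.09,0.003,0],
  [-1,0.7,0,0,0.12,0.003,0],
])

```text
time_s: 12.7
tool_pos: [0.5276, 0.1673, 0.1264]
eef_rot: [44.4, 89.9, -45.3]
force: [-3.1, -4.2, 5.4]
gripper_width: 0.0434
```

Call:
send_rows([
  [-1,0.7,0,0,0.03,0,0],
  [-1,0.7,0,0,0.06,0,0],
  [-1,0.7,0,0,0.09,0,0],
  [-1,0.7,0,0,0.12,0,0],
])

```text
time_s: 13.1
tool_pos: [0.5275, 0.1672, 0.1262]
eef_rot: [35.0, 89.9, -61.7]
force: [-3.6, -2.1, 5.0]
gripper_width: 0.0435
```

```bash
python3 -c "
from h import *
rel([.5267,.1692,.1265],21.4);print(st()[0]['moment'])"
```

```text
t 13.1 pos [0.5275 0.1672 0.1262] yaw_y -6.7 tilt 0.09 j [ 13.  17. 108.  -0.  55.  20.] F [-3.6 -2.1  5. ] w 0.0435
-> shift mm [-0.3 -1.  -1.9] rotvec [-0.4904  0.0014 -0.0006]
[-0.41130825  0.72230757  0.06128434]
```

Call:
send_rows([
  [-1,0.7,0,0,0.03,0,0],
  [-1,0.7,0,0,0.06,0,0],
  [-1,0.7,0,0,0.09,0,0],
  [-1,0.7,0,0,0.12,0,0],
])

```text
time_s: 13.5
tool_pos: [0.5275, 0.1672, 0.126]
eef_rot: [41.1, 89.9, -62.6]
force: [-3.3, -2.2, 5.9]
gripper_width: 0.0432
```

Call:
send_rows([
  [-1,0.7,0,0,0.03,0,0],
  [-1,0.7,0,0,0.06,0,0],
  [-1,0.7,0,0,0.09,0,0],
  [-1,0.7,0,0,0.12,0,0],
])

```text
time_s: 13.9
tool_pos: [0.5279, 0.1676, 0.1249]
eef_rot: [105.7, 89.9, -5.1]
force: [0.5, 0.9, -5.6]
gripper_width: 0.0433
```

```bash
python3 -c "
from h import *
rel([.5267,.1692,.1265],21.4);print(st()[0]['moment'])"
```

```text
t 13.9 pos [0.5279 0.1676 0.1249] yaw_y -20.8 tilt 0.13 j [ 13.  17. 108.  -0.  55.  34.] F [ 0.5  0.9 -5.6] w 0.0433
-> shift mm [-1.6 -1.7 -1.1] rotvec [-7.359e-01  2.000e-04 -2.300e-03]
[0.03837405 0.00505264 0.01860507]
```

The keyway dropped over the key: z fell and the forces relaxed to the rotor's weight. Lowering straight down.

Call:
send_rows([
  [-1,0.7,0,0,0,0,-0.002],
  [-1,1.4,0,0,0,0,-0.002],
  [-1,2.1,0,0,0,0,-0.002],
  [-1,2.8,0,0,0,0,-0.002],
])

```text
time_s: 14.3
tool_pos: [0.5277, 0.1677, 0.1214]
eef_rot: [-143.6, 90.0, 105.6]
force: [-0.5, -0.2, -5.0]
gripper_width: 0.0436
```

```bash
python3 -c "
from h import *
rel([.5267,.1692,.1265],21.4);print(st()[0]['moment'])"
```

```text
t 14.3 pos [0.5277 0.1677 0.1214] yaw_y -20.8 tilt 0.04 j [ 13.  17. 108.   0.  55.  34.] F [-0.5 -0.2 -5. ] w 0.0436
-> shift mm [-5.1 -1.5 -1.1] rotvec [-7.36e-01 -7.00e-04  2.00e-04]
[ 0.0703982  -0.00780734  0.0606606 ]
```

Call:
send_rows([
  [-1,1,0,0,0,0,0],
  [-1,2,0,0,0,0,0],
  [-1,3,0,0,0,0,0],
  [-1,4,0,0,0,0,0],
  [-1,5,0,0,0,0,0],
])

```text
time_s: 14.8
tool_pos: [0.5278, 0.1677, 0.1164]
eef_rot: [-162.5, 90.0, 86.7]
force: [-0.8, -0.7, -4.4]
gripper_width: 0.0436
```

Call:
send_rows([
  [-1,0.5,0,0,0,0,0],
  [-1,1,0,0,0,0,0],
  [-1,1.5,0,0,0,0,0],
  [-1,2,0,0,0,0,0],
  [-1,2.5,0,0,0,0,0],
])

```text
time_s: 15.3
tool_pos: [0.5279, 0.1677, 0.1139]
eef_rot: [-168.3, 90.0, 80.9]
force: [-0.6, 0.1, -4.2]
gripper_width: 0.0433
```

```bash
python3 -c "
from h import *
rel([.5267,.1692,.1127],-20.8);print(st()[0]['moment'])"
```

```text
t 15.3 pos [0.5279 0.1677 0.1139] yaw_y -20.8 tilt 0.05 j [ 13.  18. 108.   0.  54.  34.] F [-0.6  0.1 -4.2] w 0.0433
-> shift mm [ 1.2 -1.6 -1. ] rotvec [ 0.0004 -0.0008  0.0002]
[-0.01302899 -0.01740469 -0.03626138]
```

Call:
send_rows([
  [-1,0.4,0,0,0,0,0],
  [-1,0.8,0,0,0,0,0],
  [-1,1.2,0,0,0,0,0],
  [-1,1.6,0,0,0,0,0],
  [-1,1.6,0,0,0,0,0],
])

```text
time_s: 15.8
tool_pos: [0.5279, 0.1677, 0.1127]
eef_rot: [-165.1, 90.0, 84.1]
force: [-1.2, -0.4, -1.1]
gripper_width: 0.0437
```

```bash
python3 -c "
from h import *
rel([.5267,.1692,.1127],-20.8);print(st()[0]['moment'])"
```

```text
t 15.8 pos [0.5279 0.1677 0.1127] yaw_y -20.8 tilt 0.05 j [ 13.  18. 108.   0.  54.  34.] F [-1.2 -0.4 -1.1] w 0.0437
-> shift mm [-0.  -1.6 -1. ] rotvec [ 0.0005 -0.0008  0.0002]
[-0.03785084  0.21600227 -0.02286883]
```

Seated at TCP z = 0.1127, as predicted and 13.8 mm below the key-top contact. Releasing.

Call:
send_rows([
  [0.1,0,0,0,0,0,0],
  [0.3,0,0,0,0,0,0],
  [0.6,0,0,0,0,0,0],
  [0.8,0,0,0,0,0,0],
  [0.8,0,0,0,0,0,0],
])

```text
time_s: 16.3
tool_pos: [0.5282, 0.1678, 0.113]
eef_rot: [162.1, 89.9, 51.3]
force: [0.6, -0.0, -0.2]
gripper_width: 0.0768
```

Call:
send_rows([
  [0.8,-3,0,0,0,0,0],
  [0.8,-10,0,0,0,0,0],
  [0.8,-22,0,0,0,0,0],
  [0.8,-38,0,0,0,0,0],
  [0.8,-55,0,0,0,0,0],
])

```text
time_s: 16.8
tool_pos: [0.5282, 0.1678, 0.1693]
eef_rot: [152.6, 89.9, 41.8]
force: [0.8, 0.4, 0.4]
gripper_width: 0.0764
```

Call:
send_rows([
  [0.8,-30,0,0,0,0,0],
  [0.8,-60,0,0,0,0,0],
  [0.8,-90,0,0,0,0,0],
  [0.8,-120,0,0,0,0,0],
  [0.8,-120,0,0,0,0,0],
])

```text
time_s: 17.3
tool_pos: [0.5315, 0.1685, 0.2963]
eef_rot: [127.0, 89.2, 16.2]
force: [1.2, 0.6, 0.6]
gripper_width: 0.0771
```

```bash
python3 -c "
from h import *
rel([.35,-.15,.30],-20.8)"
```

```text
t 17.3 pos [0.5315 0.1685 0.2963] yaw_y -20.8 tilt 0.78 j [13.  7. 99.  0. 73. 34.] F [1.2 0.6 0.6] w 0.0771
-> shift mm [ -7.3 -56.7 362.1] rotvec [ 0.0006 -0.0081 -0.0108]
```

Move clear of the cameras' view of the mill and look.

Call:
send_rows([
  [0.8,-5,-8,45,0,0,0],
  [0.8,-5,-16,90,0,0,0],
  [0.8,-5,-24,135,0,0,0],
  [0.8,-5,-32,180,0,0,0],
  [0.8,-5,-40,225,0,0,0],
])

```text
time_s: 17.8
tool_pos: [0.4128, -0.0289, 0.299]
eef_rot: [125.2, 89.2, 14.5]
force: [0.3, -0.3, -0.2]
gripper_width: 0.0767
```

```bash
python3 -c "
from h import *
t=get_image('top');s=get_image('scene')
cv2.imwrite('pics/top5.png',t[:,:,::-1]);cv2.imwrite('pics/scene5.png',s[:,:,::-1])
def crop(i,x,y,w=80,h=100,k=5): return cv2.resize(i[y:y+h,x:x+w,::-1],(w*k,h*k),interpolation=cv2.INTER_CUBIC)
cv2.imwrite('pics/c5.png',np.hstack([crop(t,155,208),crop(s,307,115)]))
for n,o in(('top',(155,208)),('scene',(307,115))): print([((proj(n,[.5275,.1685,z])-o)*5+[400*(n=='scene'),0]).round(0) for z in (.106,.146,.152,.160)])
print(observe()['force'])"
```

```text
[array([217., 240.]), array([197., 237.]), array([194., 236.]), array([190., 235.])]
[array([599., 232.]), array([610., 183.]), array([612., 175.]), array([614., 165.])]
[-0.45587066  0.79185591  0.37565387]
```

View pics/c5.png

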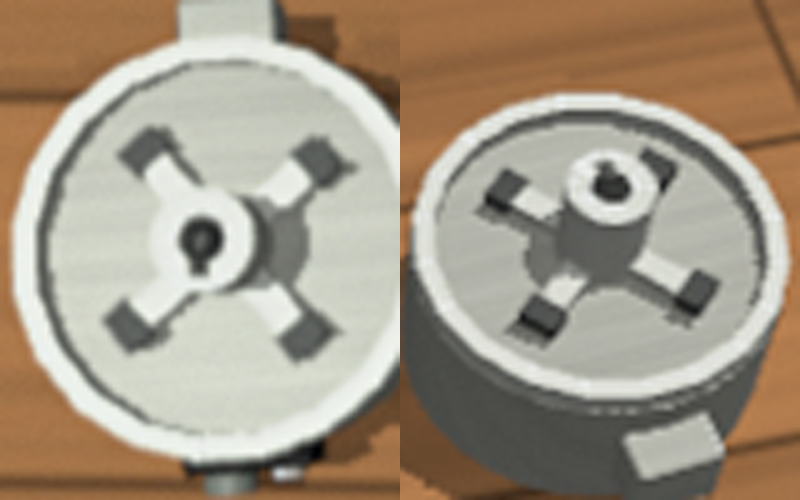

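The rotor sits in the mill with hub tops at about (202,240) and (613,187) in the crops, keyway towards the front. Checking its height and level by triangulation.

```bash
python3 -c "
from h import *
def T(X,Y): return ('top',155+(X+.5)/5-.5,208+(Y+.5)/5-.5)
def S(X,Y): return ('scene',307+(X-400+.5)/5-.5,115+(Y+.5)/5-.5)
print('hub',cross(T(202,240),S(613,187)))
for a,b in [((147,150),(697,288)),((318,165),(538,313)),((303,330),(507,188)),((130,327),(658,166))]: print('tip',cross(T(*a),S(*b)), plane(*T(*a),.106)[:2])
import cv2
for n in('top','scene'):
  d=np.abs(cv2.imread(f'pics/{n}5.png').astype(int)-cv2.imread(f'pics/{n}0.png')).max(2)
  for nm,(x,y,w,h) in ({'jar':(84,270,48,38),'lid':(248,128,74,72),'scoop':(124,175,24,85),'bottle':(418,276,54,34)} if n=='top' else {'jar':(395,112,38,50),'lid':(255,245,80,72),'scoop':(400,170,48,70),'bottle':(105,152,42,60)}).items(): print(n,nm,(d[y:y+h,x:x+w]>50).sum())
o=observe();print(o['time_s'],o['force'].round(1))"
```

```text
hub (array([0.52716762, 0.16857835, 0.14380057]), np.float64(0.0017038856619668186))
tip (array([0.56860781, 0.20375338, 0.10534618]), np.float64(0.0023002870328157196)) [0.56832512 0.20242355]
tip (array([0.56264586, 0.12607297, 0.10058372]), np.float64(0.000456034418834547)) [0.56226213 0.1254319 ]
tip (array([0.48967019, 0.13006584, 0.10626519]), np.float64(0.0009512425675359103)) [0.48957932 0.12963627]
tip (array([0.49042444, 0.2088516 , 0.10256258]), np.float64(0.003489359696354022)) [0.49012854 0.20620901]
top jar 0
top lid 0
top scoop 0
top bottle 0
scene jar 0
scene lid 0
scene scoop 0
scene bottle 0
17.9 [-0.5  0.8  0.4]
```

```bash
python3 -c "
from station import *
print(job_done())"
```

```text
the job is handed in; nothing more can be done
None
```

The rotor is back on the mill's shaft, fully home, and released. I handed the job in at about 18 s.

**What I did:**
- I gripped the largest rotor, the one on the board, with 40 N and lowered it slowly over the shaft.
- It touched the key at TCP z = 0.1265. I then turned it about 42° under roughly 8–11 N of pressure until the keyway dropped over the key.
- I lowered it onto the shoulder, opened the fingers and backed straight up and away.

**Last checks:**
- **Height:** the rotor seated at TCP z = 0.1127, 13.8 mm below the key-top contact, which matches the 14 mm key. Seen from both cameras, the hub top is at 0.144 m; fully home should be 0.146 m, and resting on the key would be 0.160 m.
- **Centring:** the hub is within about 1 mm of the drum axis.
- **Level:** the four arm tips measured 0.101–0.106 m against an expected 0.106 m. That spread is within the 2–4 mm measurement noise and shows no consistent tilt, so level is confirmed only to that accuracy.
- **Bystanders:** the jar, bottle, lid and scoop show no change between the first and last pictures.
- **Robot:** the force reading at the end was about zero, with the gripper well clear of everything.

My early guess from the pictures put the key at 185–205°. The keyway actually dropped in at about 178°, which is within the stated range.

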